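Lay out the parts for a leg fitting

TASK

The parts for the next prosthetic leg have been left piled on the wooden board. Take the pile apart and lay each of the four metal parts flat on the rubber mat that shows its own outline, the same way up as now, centred and turned so that it covers the outline. Leave the jar and the cup of screws standing where they are.

Things in the scene. Friction and masses are not known exactly. Their poses are not given: they have to be found in the camera images.
- square_plate: Square aluminium plate, 54 x 54 mm and 18 mm high, about 140 g, with a black hole mark and four screws on top. Origin: centre of its underside; z up, x and y along its sides. Starts lowest in the stack, or by itself on the same board, 150 mm away, when the disc is lowest. The board is dark wood, fixed, 8 mm thick.
- round_disc: Round aluminium disc, 58 mm in diameter and 18 mm high, about 130 g, with a black hole mark and four screws on top. Origin: centre of its underside; z up. Starts lowest in the stack, or by itself on the same board, 150 mm away, when the square plate is lowest.
- slide_bar: Long aluminium slide bar, 90 mm long (its x axis), 36 mm wide (its y axis) and 18 mm high, about 150 g, with a black slot mark on top. Origin: centre of its underside; z up. Starts in the middle of the stack of three, on the plate or the disc.
- tube_collar: Steel tube collar (a thick ring), 42 mm outside and 26 mm inside diameter, 28 mm high, about 80 g, axis upright. Origin: centre of its underside; z up. Starts on top of the stack, on the slide bar.
- mat_square: Fixed flat mat of black rubber, 96 x 96 mm and 4 mm thick, with a white outline inlaid flush in its middle: a 56 mm square. Origin: centre of the mat's underside (on the bench), its top is 4 mm above it; z up; x and y along the sides of the mat and of the outline.
- mat_disc: Fixed flat mat of black rubber, 96 x 96 mm and 4 mm thick, with a white outline inlaid flush in its middle: a full round, 60 mm in diameter. Origin: centre of the mat's underside (on the bench), its top is 4 mm above it; z up; x and y along the mat's sides.
- mat_bar: Fixed flat mat of black rubber, 96 x 96 mm and 4 mm thick, with a white outline inlaid flush in its middle: a bar, 92 mm long (along the mat's x axis) and 38 mm wide (along its y axis). Origin: centre of the mat's underside (on the bench), its top is 4 mm above it; z up; x and y along the mat's sides.
- mat_collar: Fixed flat mat of black rubber, 96 x 96 mm and 4 mm thick, with a white outline inlaid flush in its middle: a small ring, 44 mm outside and 25 mm inside. Origin: centre of the mat's underside (on the bench), its top is 4 mm above it; z up; x and y along the mat's sides.
- jar: Bystander: loose squat amber glass jar with a white cap, 52 mm in diameter, 55 mm high, standing on the bench. Origin: centre of its underside; z up.
- screw_cup: Bystander: loose white plastic cup with screws in it, 60 mm across the rim, 45 mm high, standing on the bench. Origin: centre of its underside; z up.

How it is judged:
By the outcome, as a careful person would: the job done as asked, in the order asked, and still so for the second after the job is handed in, with the robot touching nothing.
It also fails if it takes over 90 s, if anything falls off the work surface, if the arm or the gripper's body presses on something with over 40 N, if the wrist force passes 120 N, or if a joint passes its speed limit or range.

ROBOT

A 6-joint arm with a two-finger parallel gripper is mounted at the origin on the work surface. World frame = base frame: x ahead of the robot, y to its left, z up, the work surface at z = 0. Lengths are in m, angles in rad, forces in N, time in s.
With the tool pointing down it reaches from about 0.275 to 0.725 m from the base axis. Payload 5.6 kg.
Tool frame: the origin (TCP) lies on the centre line of the jaws, within the pads' length; the fingertips stand 25 mm ahead of it and the grasp point (between the pads) lies 6 mm ahead of it (arm.tip_extent is the distance from the TCP to the fingertips, in m); z points along the fingers, y is the line along which they close (so a half turn about z gives the same grasp; the last joint's range is limited). The gripper opens to 85 mm and grips with 20 to 120 N. Pads are 22 mm wide; open, the fingers measure 114 mm over their backs; the gripper's body (76 mm by 85 mm) begins 54 mm behind the grasp point. The pads swing forward as they close: fully open they stand 13 mm farther back than shut.
Start: joints at [1.587, 0.255, 0.108, 0, -1.424, -0.285], TCP at [0.146, 0.53, 0.256] pointing down, gripper open.
Joint ranges: [-2.95, 2.95], [-1.21, 1.97], [-1.09, 1.5], [-2.87, 1.71], [-2.94, -0.07], [-3.05, 3.05]. Speed limits (rad/s): [2.57, 2.57, 3.14, 3.14, 3.14, 3.14].

INTERFACE

Orientations are given as a unit quaternion [x, y, z, w].
In Python, from station import arm, eyes gives the robot as it stands. The module is installed in compiled form; this text tells all that it offers.
- The arm moves only by the tool apply_moves, never from a script. Its argument "increments" is a list that holds one entry, the list of rows, each a list of 5 numbers: the shift along the tool's x, y, z in m, then the turn about the tool's z in rad, then the opening in per cent of the stroke, from 0 (shut) to 100 (fully open). A call has 1 to 5 rows; each row is the pose to reach, as a shift and turn from the pose commanded when the call began, along the tool's axes at that moment; what a row does not reach only later rows make up. A row lasts 1/12 s, in which the tool goes at most 41.7 mm and 7.16 degrees, less where a joint would pass 70% of its speed; a pose out of reach is approached as far as the arm can. A call with a gripper value outside its range is refused whole. The fingers move at their own pace and stop on an object; "newtons" is the grip in N (left out, the last holds). Time passes only in rows, so rows that repeat a pose let the fingers close. It gives the time, the measured TCP pose, the force, the opening and the grip force at its end, in the units of the state.
- arm.observe(): the state, without advancing time (a new reading comes with each control period).
- eyes.read_camera(name): name is "side" or "top" or "wrist"; returns the picture (384x512x3 uint8, blue, green, red); there is no depth.
- eyes.camera_info(name): a dict with "mtx" (3x3 intrinsics, pixels), "dist_coeffs" ([k1, k2, p1, p2, k3] as OpenCV has them; the pictures are not rectified), "R" (3x3) and "t" (3): a world point X has camera coordinates R X + t. Camera axes: x right, y down, z forward; pixel columns grow to the right and rows downward; lengths in m; the calibration is good to about 2 mm. A picture is of the moment at which its call begins: read the wrist's pose just before it. camera_info takes no time and is no camera call; for the wrist camera it gives the pose at the moment of the call.
- arm.job_done(): hands the job in; it is judged then, once.
Trained networks look in the newest picture that a camera, given by its name, has taken for a name from the list of things; names that differ only in an ending like _2 or _b are one class to them, and where a whole thing is asked for, a point or a joint stands for the part that bears it (a point fixed in the world has none). Each returns a list of dicts, best first, with "score" (0 to 1); they miss things now and then, are a little off and sometimes report something else, mostly with a low value. They report only what shows in the picture. A call takes as long as a camera call.
- eyes.look_for(label, camera): "rect" ([left, top, right, bottom] in pixels, round what is visible of it).
- eyes.mark_of(label, camera): "centre" ([row, column] in pixels: a listed point, or the origin of a listed thing).
The state is a dict: "time_s": time; "joint_pos": joint angles; "qvel": joint speeds; "joint_torque": joint torques, N m; "eef_pos": TCP position; "ee_rot": TCP orientation; "contact_force": force on the tool from outside, world axes, zero at the start; "moment": the same for the moment, N m; "gripper_width": opening from 0.0 (shut) to 1.0 (fully open); "grip_force": force on a finger pad.
Only numpy, scipy, OpenCV 4.12 (cv2) and the standard library are available. Lean on these libraries where they do the work, as an engineer would, in place of code of your own. Each camera call takes 0.05 s, during which the arm holds its last target. There are 200 camera calls.

## Working session

There is one attempt and no reset: what is moved stays moved. The work goes in short steps, Python scripts to look and compute and a tool call to move; the robot and the scene stay as the last step left them, time stands still between calls to the robot, and variables do not carry over. Pictures are saved under pics/ and viewed, at most 14 in all, crops included, and the job is handed in when it is done.

Besides the shell and the picture viewer there is one more tool, called after ">>>" by a JSON object that holds its "op" and its "data". apply_moves: Moves the arm, as the interface text tells. Its arguments: {"type":"object","properties":{"increments":{"type":"array","items":{"type":"array","items":{"type":"array","items":{"type":"number"}}}},"newtons":{"type":"number"}},"required":["increments"]}

```bash
mkdir -p pics; cat > h.py <<'E'
import numpy as np, cv2
from station import arm, eyes
def snap(cam,name):
    im=eyes.read_camera(cam); cv2.imwrite(f'pics/{name}.png',im); return im
def toworld(cam,row,col,z,info=None):
    c=info or eyes.camera_info(cam)
    K=np.array(c['mtx'],float);R=np.array(c['R']);t=np.array(c['t'])
    u=cv2.undistortPoints(np.array([[[col,row]]],float),K,np.array(c['dist_coeffs'],float))[0,0]
    d=R.T@np.array([u[0],u[1],1]);o=-R.T@t
    return o+d*(z-o[2])/d[2]
def topix(cam,X):
    c=eyes.camera_info(cam)
    p,_=cv2.projectPoints(np.array([X],float),cv2.Rodrigues(np.array(c['R'],float))[0],np.array(c['t'],float),np.array(c['mtx'],float),np.array(c['dist_coeffs'],float))
    return p[0,0]
E
python3 - <<'E'
from h import *
a=snap('top','top0');b=snap('side','side0')
cv2.imwrite('pics/ts.png',np.vstack([a,b])[:, :] if 0 else cv2.resize(np.hstack([a,b]),(800,300)))
zs=dict(square_plate=.026,round_disc=.026,slide_bar=.044,tube_collar=.072,mat_square=.004,mat_disc=.004,mat_bar=.004,mat_collar=.004,jar=0,screw_cup=0)
for k,z in zs.items():
    r=eyes.mark_of(k,'top')[:2]
    for d in r: print(k,round(d['score'],2),np.round(d['centre']),np.round(toworld('top',*d['centre'],z),3))
print(arm.observe()['ee_rot'],arm.observe()['time_s'])
E
```

```text
square_plate 0.56 [215. 271.] [ 0.443 -0.036  0.026]
round_disc 0.37 [212. 214.] [0.455 0.113 0.026]
slide_bar 0.67 [210. 210.] [0.458 0.123 0.044]
tube_collar 0.44 [209. 215.] [0.456 0.109 0.072]
mat_square 0.82 [242. 360.] [ 0.367 -0.276  0.004]
mat_disc 0.55 [147. 312.] [ 0.631 -0.156  0.004]
mat_bar 0.89 [226. 153.] [0.419 0.28  0.004]
mat_bar 0.35 [213. 216.] [0.453 0.11  0.004]
mat_collar 0.86 [149. 212.] [0.63  0.123 0.004]
mat_collar 0.18 [227. 155.] [0.417 0.276 0.004]
jar 0.6 [160. 151.] [0.604 0.29  0.   ]
screw_cup 0.59 [166. 364.] [ 0.576 -0.298  0.   ]
[ 9.90980112e-01 -1.34009018e-01 -1.45612343e-05 -2.41859503e-05] 0.6
```

View pics/top0.png

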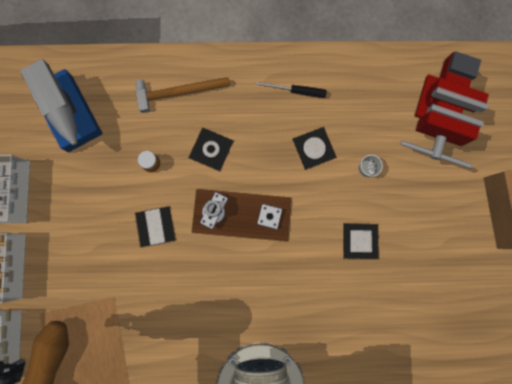

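View pics/side0.png

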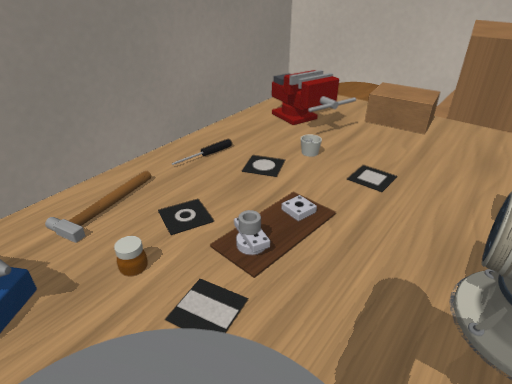

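The top view shows the stack (disc, bar, collar) at (row 210, col 214) and the square alone at (215, 270). The mats are at (227,153) for the bar, (149,211) for the collar, (147,313) for the disc and (241,360) for the square. I'll move above the stack for a close look.

>>> {"op": "apply_moves", "data": {"increments": [[[0.032,0.025,0,0,100],[0.064,0.05,0,0,100],[0.096,0.075,0,0,100],[0.128,0.1,0,0,100],[0.16,0.125,0,0,100]]]}}

```text
time_s: 1.02
eef_pos: [0.2678, 0.3656, 0.2565]
ee_rot: [0.991, -0.134, 0.0, -0.0]
contact_force: [1.4, 1.2, 0.2]
gripper_width: 0.996
grip_force: 0.0
```

>>> {"op": "apply_moves", "data": {"increments": [[[0.032,0.025,0,0,100],[0.064,0.05,0,0,100],[0.096,0.075,0,0,100],[0.128,0.1,0,0,100],[0.16,0.125,0,0,100]]]}}

```text
time_s: 1.43
eef_pos: [0.3889, 0.2025, 0.2567]
ee_rot: [0.991, -0.134, 0.0, -0.0]
contact_force: [1.0, 0.4, -0.1]
gripper_width: 0.998
grip_force: 0.0
```

>>> {"op": "apply_moves", "data": {"increments": [[[0.03,0.025,0,0,100],[0.05,0.05,0,0,100],[0.05,0.073,0,0,100],[0.05,0.073,0,0,100]]]}}

```text
time_s: 1.77
eef_pos: [0.4167, 0.1173, 0.2565]
ee_rot: [0.991, -0.136, -0.0, 0.0]
contact_force: [-0.4, -0.1, -0.3]
gripper_width: 0.998
grip_force: 0.0
```

```bash
cat >> h.py <<'E'
from scipy.spatial.transform import Rotation as Ro
def plan(pos,yaw=None,sym=np.pi):
    """shift in tool axes to TCP pos and turn so that tool y (closing line) has world angle yaw"""
    s=arm.observe();R=Ro.from_quat(s['ee_rot']).as_matrix()
    d=R.T@(np.array(pos)-s['eef_pos'])
    t=0
    if yaw is not None:
        cur=np.arctan2(R[1,1],R[0,1]); t=-((yaw-cur+sym/2)%sym-sym/2)
    print('shift',np.round(d,4),'turn',round(t,3),'j6',round(s['joint_pos'][5],2),'t',round(s['time_s'],2))
E
python3 - <<'E'
from h import *
s=arm.observe();print(s['eef_pos'],s['time_s'],arm.tip_extent,s['joint_pos'])
im=snap('wrist','w0')
c=eyes.camera_info('wrist');R=np.array(c['R']);print('cam pos',-R.T@c['t'],'fwd',R[2])
for k,z in dict(slide_bar=.044,tube_collar=.072,round_disc=.026,square_plate=.026,mat_collar=.004,mat_bar=.004).items():
    for d in eyes.mark_of(k,'wrist')[:1]: print(k,round(d['score'],2),np.round(d['centre']),np.round(toworld('wrist',*d['centre'],0.044 if k=='tube_collar' else z-(.018 if z>.01 else 0)),4))
E
```

```text
[0.41670344 0.11731783 0.25645607] 1.7667 0.025 [ 6.39359572e-01  2.09401109e-02 -1.67988801e-01  2.84821304e-04
 -1.38240840e+00  6.58649145e-01]
cam pos [0.49515875 0.09732818 0.37319683] fwd [-0.30701927  0.08636272 -0.94777669]
slide_bar 0.86 [135. 247.] [0.4556 0.1202 0.026 ]
tube_collar 0.6 [132. 246.] [0.4605 0.1195 0.044 ]
square_plate 0.86 [112. 362.] [ 0.4411 -0.0295  0.008 ]
mat_bar 0.64 [185. 154.] [0.4194 0.271  0.004 ]
```

View pics/w0.png

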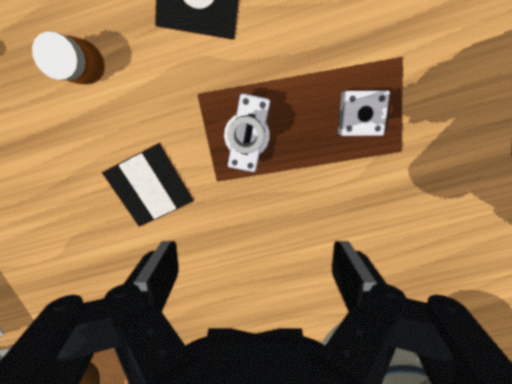

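The wrist view shows the stack at (132,246), the square at (112,362) and the bar mat at (185,150). I'll enlarge the stack area to separate its layers.

```bash
python3 - <<'E'
import cv2,numpy as np
a=cv2.resize(cv2.imread('pics/w0.png')[80:190,190:300],(580,580),interpolation=cv2.INTER_CUBIC)
cv2.imwrite('pics/z0.png',a)
E
```

```text
(no output)
```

View pics/z0.png

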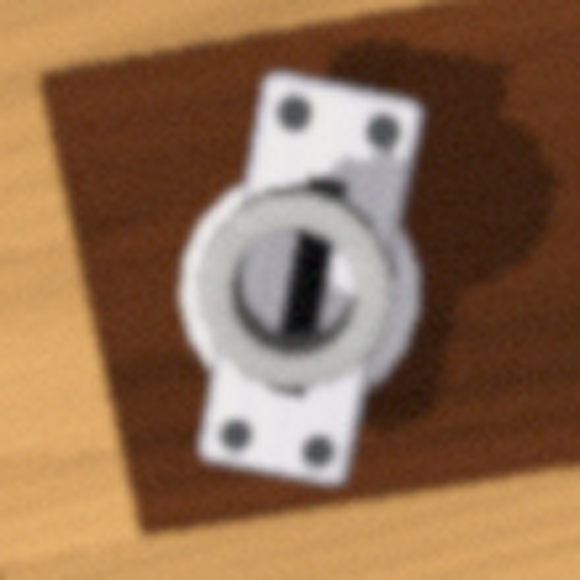

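The zoom shows the collar's ring centred at crop (292,287). The bar's corners are at (268,75), (422,105), (345,485) and (200,458), and the disc's rim shows at x 180 to 420.

```bash
python3 - <<'E'
from h import *
f=110/580
def P(x,y,z): return toworld('wrist',80+(y+.5)*f-.5,190+(x+.5)*f-.5,z)
b=np.array([P(268,75,.044),P(422,105,.044),P(345,485,.044),P(200,458,.044)])
print('bar',b.mean(0),[np.linalg.norm(b[i]-b[i-1]) for i in range(4)])
d=(b[0]+b[1]-b[2]-b[3]);yb=np.arctan2(d[1],d[0]);print('bar yaw',yb)
c=P(292,287,.072);print('collar',c,np.linalg.norm(P(195,287,.072)-P(390,287,.072)))
print('disc',P(300,285,.026),np.linalg.norm(P(180,285,.026)-P(420,285,.026)))
plan([c[0],c[1],.13],yb+np.pi/2)
E
```

```text
bar [0.45748328 0.11921829 0.044     ] [np.float64(0.08755713161815439), np.float64(0.03428303703482414), np.float64(0.08782354219362437), np.float64(0.03510539478284883)]
bar yaw -0.46614950602444444
collar [0.46195727 0.12060417 0.072     ] 0.04078954341643806
disc [0.45680839 0.12172789 0.026     ] 0.0578507869362956
shift [ 0.0436 -0.0111  0.1263] turn 0.199 j6 0.66 t 2.12
```

>>> {"op": "apply_moves", "data": {"increments": [[[0.01,-0.003,0.032,0.1,100],[0.02,-0.006,0.064,0.199,100],[0.032,-0.009,0.096,0.199,100],[0.0436,-0.0111,0.126,0.199,100]]]}}

```text
time_s: 2.45
eef_pos: [0.4622, 0.1204, 0.1288]
ee_rot: [0.973, -0.231, 0.0, -0.0]
contact_force: [1.0, -0.5, 0.1]
gripper_width: 1.002
grip_force: 0.0
```

>>> {"op": "apply_moves", "data": {"increments": [[[0,0,0.025,0,100],[0,0,0.045,0,100],[0,0,0.06,0,100],[0,0,0.06,0,100]]]}}

```text
time_s: 2.78
eef_pos: [0.4599, 0.1193, 0.0671]
ee_rot: [0.973, -0.232, -0.003, 0.002]
contact_force: [0.8, 0.1, 0.1]
gripper_width: 0.995
grip_force: 0.0
```

```bash
python3 - <<'E'
from h import *
plan([.462,.1206,.068],-0.466+np.pi/2); print(arm.observe()['contact_force'])
snap('wrist','w1')
E
```

```text
shift [ 0.0013 -0.0021 -0.001 ] turn -0.001 j6 0.52 t 2.78
[0.82602449 0.14081573 0.07992988]
```

View pics/w1.png

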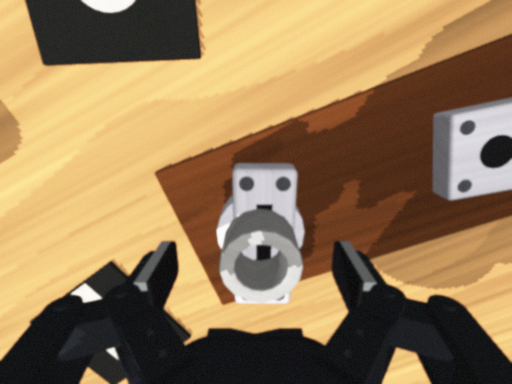

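The collar's rim is at (row 262, col 262), between the fingertips. I'll compute its position from this close view.

```bash
python3 - <<'E'
from h import *
c=toworld('wrist',262,262,.072);print(c);plan([c[0],c[1],.067],-0.466+np.pi/2)
# bar front corners
a=toworld('wrist',163,234,.044);b=toworld('wrist',164,297,.044);print(a,b,np.linalg.norm(a-b),(a+b)/2, np.arctan2(*(b-a)[1::-1])+np.pi/2)
E
```

```text
[0.46400497 0.11447855 0.072     ]
shift [0.005  0.0033 0.002 ] turn -0.001 j6 0.52 t 2.83
[0.50899527 0.10813032 0.044     ] [0.493211   0.07814248 0.044     ] 0.03388824772050264 [0.50110313 0.0931364  0.044     ] -0.4845091066062661
```

>>> {"op": "apply_moves", "data": {"increments": [[[0.005,0.003,0.001,0,100],[0.005,0.003,0.001,0,30],[0.005,0.003,0.001,0,30],[0.005,0.003,0.001,0,30],[0.005,0.003,0.001,0,30]]], "newtons": 40}}

```text
time_s: 3.25
eef_pos: [0.4656, 0.115, 0.0702]
ee_rot: [0.973, -0.232, 0.001, -0.001]
contact_force: [-3.5, -0.6, 9.5]
gripper_width: 0.475
grip_force: 39.8
```

>>> {"op": "apply_moves", "data": {"increments": [[[0,0,0,0,30],[0,0,0,0,30],[0,0,0,0,30],[0,0,0,0,30]]]}}

```text
time_s: 3.58
eef_pos: [0.4657, 0.115, 0.0702]
ee_rot: [0.973, -0.232, 0.001, -0.0]
contact_force: [-1.4, 0.6, 6.6]
gripper_width: 0.469
grip_force: 41.1
```

>>> {"op": "apply_moves", "data": {"increments": [[[0,0,-0.015,0,30],[0,0,-0.04,0,30],[0,0,-0.075,0,30],[0.02,-0.011,-0.1,0,30],[0.048,-0.027,-0.11,0,30]]]}}

```text
time_s: 4.0
eef_pos: [0.5209, 0.1177, 0.1843]
ee_rot: [0.973, -0.231, 0.003, -0.002]
contact_force: [1.1, 0.7, 0.4]
gripper_width: 0.472
grip_force: 40.6
```

>>> {"op": "apply_moves", "data": {"increments": [[[0.032,-0.018,0,0,30],[0.064,-0.036,0,0,30],[0.095,-0.054,0,0,30],[0.095,-0.054,0,0,30],[0.095,-0.054,0,0,30]]]}}

```text
time_s: 4.42
eef_pos: [0.6299, 0.1224, 0.1766]
ee_rot: [0.973, -0.232, -0.002, 0.001]
contact_force: [-0.2, -1.1, -2.2]
gripper_width: 0.476
grip_force: 40.6
```

```bash
cat >> h.py <<'E'
def mat(cam='wrist',near=None,img=None,thr=60):
    """dark mat: rectify by world grid on z=.004 and fit min-area rect of dark+white-inside blob near xy"""
    im=eyes.read_camera(cam) if img is None else img
    g=im.max(2)
    m=(g<thr).astype(np.uint8)
    H,W=g.shape
    n,l,st,ce=cv2.connectedComponentsWithStats(m)
    best=[]
    for i in range(1,n):
        if st[i][4]<400: continue
        w=toworld(cam,ce[i][1],ce[i][0],.004)
        best.append((np.linalg.norm(w[:2]-near),i))
        print('blob',st[i],np.round(w,3))
    return im,m
E
python3 - <<'E'
from h import *
s=arm.observe();print(s['eef_pos'],s['gripper_width'],s['time_s'])
im=snap('wrist','w2')
for d in eyes.mark_of('mat_collar','wrist')[:2]: print(d['score'],d['centre'],toworld('wrist',*d['centre'],.004))
E
```

```text
[0.6298794  0.12241629 0.17658614] 0.4757510580210088 4.4167
0.61 [174.4, 254.0] [0.62894749 0.12334757 0.004     ]
```

View pics/w2.png

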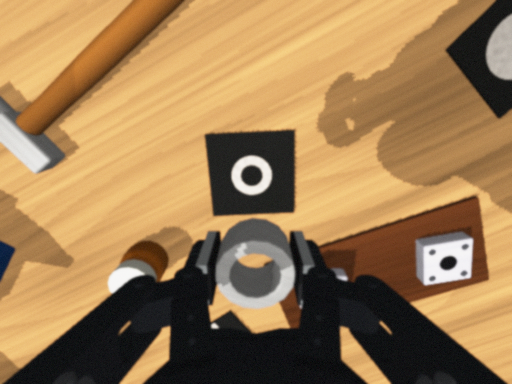

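The view shows the collar held upright, with the mat ring at about (row 174, col 251). I'll take the exact centre from the white outline with synchronised calibration.

```bash
cat >> h.py <<'E'
def outline(near,cam='wrist',z=.004,minA=150,rad=.04,hi=130,name=None,sat=45):
    """bright neutral blob nearest to xy: world centre, rect size, yaw of long side (rectified on plane z)"""
    c=eyes.camera_info(cam); im=eyes.read_camera(cam)
    if name: cv2.imwrite(f'pics/{name}.png',im)
    m=((im.min(2)>hi)&(im.max(2).astype(int)-im.min(2)<sat)).astype(np.uint8)
    cs,_=cv2.findContours(m,cv2.RETR_EXTERNAL,cv2.CHAIN_APPROX_NONE)
    for k in cs:
        if cv2.contourArea(k)<minA: continue
        w=np.array([toworld(cam,p[0][1],p[0][0],z,c)[:2] for p in k])
        (x,y),(a,b),th=cv2.minAreaRect((w*1000).astype(np.float32))
        if np.hypot(x/1000-near[0],y/1000-near[1])>rad: continue
        if a<b: a,b,th=b,a,th+90
        print('rect',round(x/1000,4),round(y/1000,4),'size',round(a,1),round(b,1),'yaw',round(np.radians(th)%np.pi,3))
    return im
E
python3 - <<'E'
from h import *
outline((.63,.123))
plan([.63,.123,.1])
snap('wrist','w2b')
E
```

```text
rect 0.6308 0.1261 size 44.5 44.4 yaw 1.886
shift [ 0.0012 -0.0011  0.0794] turn 0 j6 0.67 t 4.57
```

```bash
python3 - <<'E'
from h import *
s=arm.observe();R=Ro.from_quat(s['ee_rot']).as_matrix()
# rim outer ellipse as seen in w2: cols 216-295, lower edge ~307, upper edge of top face ~232
im=cv2.imread('pics/w2b.png')
cv2.imwrite('pics/z2.png',cv2.resize(im[210:320,190:320],(780,660))[:600])
for r,c in [(268,216),(268,295),(307,255)]:
    w=toworld('wrist',r,c,s['eef_pos'][2]+.0018); print(np.round(R.T@(w-s['eef_pos']),4))
plan([.6308,.1261,.045])
E
```

```text
[ 0.0008 -0.0196 -0.0018]
[ 0.0008  0.0198 -0.0018]
[-0.0233 -0.0001 -0.0018]
shift [ 0.0006 -0.0041  0.1349] turn 0 j6 0.67 t 4.62
```

View pics/z2.png

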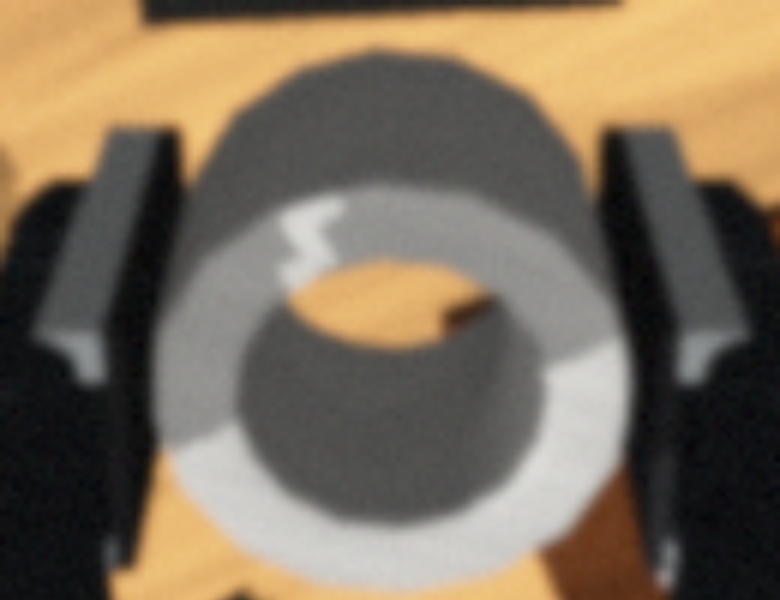

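The zoom gives the collar's centre at (274.6, 255.4), which is 3 mm behind the TCP along tool x. I'll correct for that and lower.

>>> {"op": "apply_moves", "data": {"increments": [[[0.0038,-0.0041,0.035,0,30],[0.0038,-0.0041,0.07,0,30],[0.0038,-0.0041,0.1,0,30],[0.0038,-0.0041,0.12,0,30],[0.0038,-0.0041,0.13,0,30]]]}}

```text
time_s: 5.03
eef_pos: [0.6319, 0.1242, 0.0468]
ee_rot: [0.973, -0.232, -0.002, 0.001]
contact_force: [-0.7, 0.4, -0.3]
gripper_width: 0.473
grip_force: 40.6
```

>>> {"op": "apply_moves", "data": {"increments": [[[0,0,0.008,0,30],[0,0,0.015,0,30],[0,0,0.018,0,30],[0,0,0.018,0,30]]]}}

```text
time_s: 5.37
eef_pos: [0.6347, 0.1247, 0.0318]
ee_rot: [0.973, -0.232, 0.0, -0.0]
contact_force: [-0.7, 0.1, -0.1]
gripper_width: 0.469
grip_force: 40.6
```

>>> {"op": "apply_moves", "data": {"increments": [[[-0.0008,0,0.001,0,30],[-0.0008,0,0.002,0,30],[-0.0008,0,0.002,0,30]]]}}

```text
time_s: 5.62
eef_pos: [0.6344, 0.1251, 0.0303]
ee_rot: [0.973, -0.232, 0.001, -0.001]
contact_force: [0.3, -0.4, 0.8]
gripper_width: 0.471
grip_force: 40.7
```

```bash
python3 - <<'E'
from h import *
s=arm.observe();print(s['contact_force']);plan([.6337,.1247,.0302])
E
```

```text
[ 0.27722167 -0.36984884  0.7762408 ]
shift [-0.0004  0.0007  0.0001] turn 0 j6 0.67 t 5.62
```

>>> {"op": "apply_moves", "data": {"increments": [[[0,0,0,0,70],[0,0,0,0,70],[0,0,0,0,80],[0,0,-0.015,0,85],[0,0,-0.05,0,100]]]}}

```text
time_s: 6.03
eef_pos: [0.6304, 0.1239, 0.0745]
ee_rot: [0.973, -0.232, -0.005, 0.003]
contact_force: [0.5, 0.3, -1.2]
gripper_width: 0.965
grip_force: 0.0
```

>>> {"op": "apply_moves", "data": {"increments": [[[0,0,-0.04,0,100],[0,0,-0.08,0,100],[0,0,-0.12,0,100],[0,0,-0.12,0,100],[0,0,-0.12,0,100]]]}}

```text
time_s: 6.45
eef_pos: [0.6352, 0.1253, 0.2029]
ee_rot: [0.973, -0.232, 0.003, -0.002]
contact_force: [-0.3, -0.7, -1.3]
gripper_width: 1.003
grip_force: 0.0
```

```bash
python3 - <<'E'
from h import *
snap('wrist','w3')
plan([.459,.117,.2])
E
```

```text
shift [-0.1525  0.0862 -0.0002] turn 0 j6 0.67 t 6.5
```

View pics/w3.png

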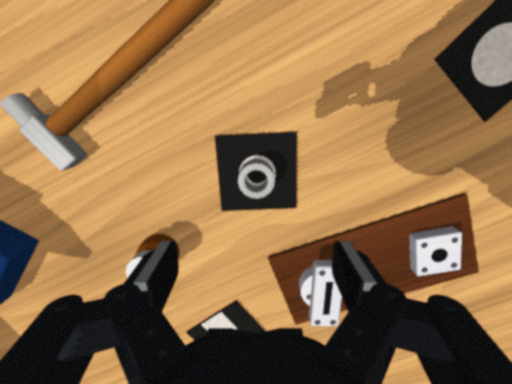

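>>> {"op": "apply_moves", "data": {"increments": [[[-0.035,0.02,0,0,100],[-0.07,0.04,0,0,100],[-0.105,0.06,0,0,100],[-0.14,0.079,0,0,100],[-0.1525,0.086,0,0,100]]]}}

```text
time_s: 6.92
eef_pos: [0.4538, 0.1157, 0.1976]
ee_rot: [0.973, -0.232, -0.002, 0.001]
contact_force: [-0.1, -0.3, 0.2]
gripper_width: 1.0
grip_force: 0.0
```

>>> {"op": "apply_moves", "data": {"increments": [[[0,0,0,0,100],[0,0,0,0,100]]]}}

```text
time_s: 7.08
eef_pos: [0.4577, 0.1167, 0.1986]
ee_rot: [0.973, -0.231, -0.001, 0.0]
contact_force: [-0.2, -0.6, -0.7]
gripper_width: 1.001
grip_force: 0.0
```

```bash
python3 - <<'E'
from h import *
outline((.459,.117),z=.044,name='w4',rad=.05,hi=150)
s=arm.observe();print(s['eef_pos'])
for k,z in dict(slide_bar=.026,round_disc=.008).items():
    for d in eyes.mark_of(k,'wrist')[:1]: print(k,round(d['score'],2),d['centre'],toworld('wrist',*d['centre'],z))
E
```

```text
rect 0.4586 0.116 size 88.3 52.5 yaw 2.674
[0.45854308 0.11678202 0.19853574]
slide_bar 0.55 [175.7, 257.4] [0.45683113 0.11462154 0.026     ]
```

View pics/w4.png

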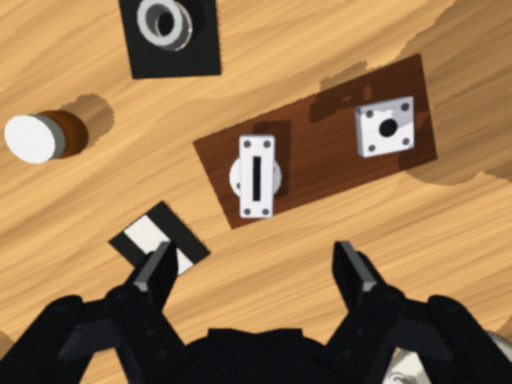

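The collar stands in its mat's outline. The bar is at (176,257), with corners about (136,240), (135,273), (217,273) and (217,240). Next I'll get its slot and corner fit.

```bash
cat >> h.py <<'E'
def dark(near,z,cam='wrist',rad=.025,thr=70,minA=25):
    c=eyes.camera_info(cam); im=eyes.read_camera(cam)
    m=(im.max(2)<thr).astype(np.uint8)
    cs,_=cv2.findContours(m,cv2.RETR_EXTERNAL,cv2.CHAIN_APPROX_NONE)
    for k in cs:
        if cv2.contourArea(k)<minA: continue
        w=np.array([toworld(cam,p[0][1],p[0][0],z,c)[:2] for p in k])
        (x,y),(a,b),th=cv2.minAreaRect((w*1000).astype(np.float32))
        if a<b: a,b,th=b,a,th+90
        if np.hypot(x/1000-near[0],y/1000-near[1])<rad: print('dark',round(x/1000,4),round(y/1000,4),'size',round(a,1),round(b,1),'yaw',round(np.radians(th)%np.pi,3))
E
python3 - <<'E'
from h import *
dark((.459,.115),.044)
c=eyes.camera_info('wrist')
b=np.array([toworld('wrist',r,q,.044,c) for r,q in [(135.5,239.5),(135,273),(217,273),(217.5,240)]])
print(b.mean(0),[np.linalg.norm(b[i]-b[i-1]) for i in range(4)])
d=b[0]+b[1]-b[2]-b[3];print(np.arctan2(d[1],d[0])%np.pi)
plan([b.mean(0)[0],b.mean(0)[1],.05],np.arctan2(d[1],d[0])+np.pi/2)
E
```

```text
dark 0.4575 0.1145 size 44.9 5.3 yaw 2.673
[0.45974507 0.11476477 0.044     ] [np.float64(0.0893804501129375), np.float64(0.033343693250889955), np.float64(0.08929832287524118), np.float64(0.03635793102580498)]
2.677584281361442
shift [0.0014 0.0015 0.1485] turn -0.004 j6 0.52 t 7.28
```

>>> {"op": "apply_moves", "data": {"increments": [[[0.0005,0.0017,0.035,0,100],[0.0005,0.0017,0.07,0,100],[0.0005,0.0017,0.1,0,85],[0.0005,0.0017,0.125,0,75],[0.0005,0.0017,0.138,0,75]]], "newtons": 60}}

```text
time_s: 7.7
eef_pos: [0.4571, 0.1141, 0.0575]
ee_rot: [0.973, -0.232, -0.002, 0.002]
contact_force: [0.3, 0.2, 1.5]
gripper_width: 0.748
grip_force: 0.0
```

>>> {"op": "apply_moves", "data": {"increments": [[[0,0,0.003,0,75],[0,0,0.006,0,65],[0,0,0.006,0,55],[0,0,0.006,0,25],[0,0,0.006,0,25]]]}}

```text
time_s: 8.12
eef_pos: [0.4595, 0.1156, 0.0566]
ee_rot: [0.973, -0.232, 0.001, -0.001]
contact_force: [0.3, -0.5, -1.4]
gripper_width: 0.402
grip_force: 59.8
```

>>> {"op": "apply_moves", "data": {"increments": [[[0,0,0,0,25],[0,0,0,0,25],[0,0,0,0,25],[0,0,0,0,25]]]}}

```text
time_s: 8.45
eef_pos: [0.4595, 0.1156, 0.0565]
ee_rot: [0.973, -0.232, 0.001, -0.001]
contact_force: [-0.7, -0.1, 7.2]
gripper_width: 0.403
grip_force: 60.6
```

>>> {"op": "apply_moves", "data": {"increments": [[[0,0,-0.015,0,25],[0,0,-0.045,0,25],[0,0,-0.085,0,25],[0,0,-0.12,0,25],[0,0,-0.135,0,25]]]}}

```text
time_s: 8.87
eef_pos: [0.4602, 0.1157, 0.1952]
ee_rot: [0.973, -0.232, 0.003, -0.002]
contact_force: [0.9, -1.0, -0.9]
gripper_width: 0.399
grip_force: 60.3
```

>>> {"op": "apply_moves", "data": {"increments": [[[-0.025,-0.03,0,0,25],[-0.05,-0.06,0,0,25],[-0.075,-0.09,0,0,25],[-0.1,-0.118,0,0,25],[-0.11,-0.1287,0,0,25]]]}}

```text
time_s: 9.28
eef_pos: [0.417, 0.2831, 0.1899]
ee_rot: [0.973, -0.231, -0.0, -0.0]
contact_force: [1.0, 0.2, -1.1]
gripper_width: 0.402
grip_force: 60.3
```

>>> {"op": "apply_moves", "data": {"increments": [[[0,0,0,0,25],[0,0,0,0,25],[0,0,0,0,25]]]}}

```text
time_s: 9.53
eef_pos: [0.4182, 0.2791, 0.19]
ee_rot: [0.973, -0.232, -0.0, 0.0]
contact_force: [-0.7, -0.2, -1.4]
gripper_width: 0.4
grip_force: 60.3
```

```bash
python3 - <<'E'
from h import *
outline((.419,.28),z=.004,name='w5',rad=.05,hi=130)
s=arm.observe();print(s['eef_pos'],s['gripper_width'])
E
```

```text
rect 0.4358 0.28 size 59.9 38.4 yaw 0.177
[0.41836818 0.27878101 0.19012716] 0.4030134923064777
```

View pics/w5.png

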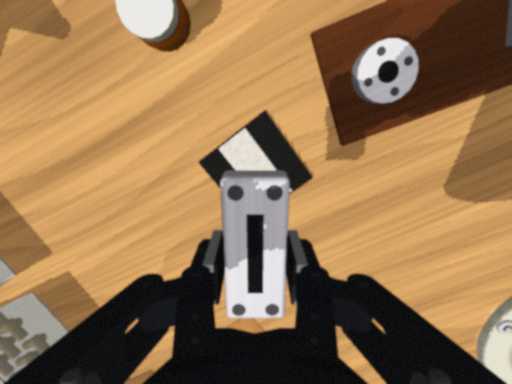

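The bar hides part of its mat's outline at (150,245), so I'll turn the bar to line up and back off to see the whole outline. The bare disc shows at (70,386).

>>> {"op": "apply_moves", "data": {"increments": [[[-0.01,0.007,0,-0.12,25],[-0.02,0.015,0,-0.24,25],[-0.03,0.022,0,-0.36,25],[-0.04,0.03,0,-0.48,25],[-0.049,0.036,0,-0.6,25]]]}}

```text
time_s: 10.0
eef_pos: [0.358, 0.2682, 0.1903]
ee_rot: [0.998, 0.068, -0.0, -0.0]
contact_force: [-0.6, 0.1, -1.0]
gripper_width: 0.399
grip_force: 60.2
```

>>> {"op": "apply_moves", "data": {"increments": [[[0,0,0,-0.045,25],[0,0,0,-0.045,25],[0,0,0,-0.045,25],[0,0,0,-0.045,25]]]}}

```text
time_s: 10.33
eef_pos: [0.3588, 0.2692, 0.1903]
ee_rot: [0.996, 0.087, 0.0, -0.0]
contact_force: [0.3, 0.1, -1.4]
gripper_width: 0.404
grip_force: 60.3
```

```bash
python3 - <<'E'
from h import *
s=arm.observe();R=Ro.from_quat(s['ee_rot']).as_matrix();c=eyes.camera_info('wrist')
im=outline((.419,.28),z=.004,name='w6',rad=.06,hi=130)
print(s['eef_pos'],s['joint_pos'][5],'tool x yaw',np.arctan2(R[1,0],R[0,0]))
# held bar slot (dark) at bar top
zt=s['eef_pos'][2]-.0125
m=(im.max(2)<60).astype(np.uint8);cs,_=cv2.findContours(m,cv2.RETR_EXTERNAL,cv2.CHAIN_APPROX_NONE)
for k in cs:
    if not 100<cv2.contourArea(k)<4000: continue
    w=np.array([R.T@(toworld('wrist',p[0][1],p[0][0],zt,c)-s['eef_pos']) for p in k])[:,:2]
    print('tool-frame',cv2.minAreaRect((w*1000).astype(np.float32)),cv2.boundingRect(k))
E
```

```text
rect 0.4196 0.277 size 91.6 38.8 yaw 0.177
[0.35879442 0.2691508  0.19032703] 0.7501822055254533 tool x yaw 0.17447244572108397
tool-frame ((-38.28831100463867, -124.42393493652344), (16.922073364257812, 42.94620895385742), 82.44931030273438) (19, 281, 42, 60)
tool-frame ((-0.8059349060058594, -0.9647049903869629), (7.414788246154785, 47.46428680419922), 89.61699676513672) (248, 216, 14, 76)
tool-frame ((45.86222457885742, 105.9217529296875), (2.8020505905151367, 45.3262825012207), 15.668352127075195) (428, 162, 84, 26)
tool-frame ((50.1630744934082, 111.95985412597656), (7.559512138366699, 30.10271453857422), 14.415822982788086) (455, 157, 57, 21)
tool-frame ((75.11558532714844, 75.51820373535156), (7.759684085845947, 7.382561206817627), 39.51129913330078) (412, 103, 18, 18)
tool-frame ((72.75392150878906, 15.137828826904297), (11.037711143493652, 39.004276275634766), 89.93881225585938) (276, 72, 28, 88)
tool-frame ((72.76814270019531, -13.360441207885742), (10.964298248291016, 39.00334548950195), 89.92556762695312) (214, 72, 26, 88)
```

View pics/w6.png

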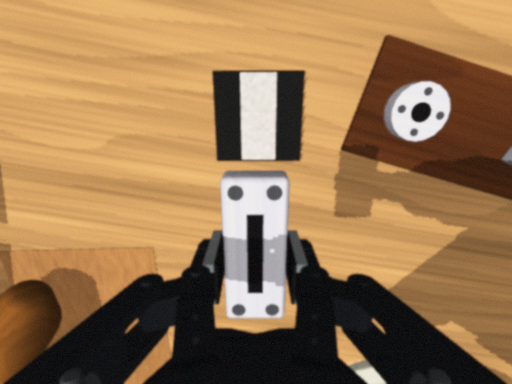

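The full outline shows at (115,259) and the bar's slot is centred at (254,255), which gives precise placing numbers. Lowering the bar.

>>> {"op": "apply_moves", "data": {"increments": [[[0.03,0.0015,0.02,-0.0025,25],[0.0621,0.0034,0.045,-0.0025,25],[0.0621,0.0034,0.08,-0.0025,25],[0.0621,0.0034,0.11,-0.0025,25],[0.0621,0.0034,0.135,-0.0025,25]]]}}

```text
time_s: 10.8
eef_pos: [0.4201, 0.2762, 0.0526]
ee_rot: [0.996, 0.088, -0.001, 0.001]
contact_force: [0.1, 0.0, -1.6]
gripper_width: 0.402
grip_force: 60.3
```

>>> {"op": "apply_moves", "data": {"increments": [[[0,0,0.008,0,25],[0,0,0.014,0,25],[0,0,0.017,0,25],[0,0,0.017,0,25],[0,0,0.017,0,25]]]}}

```text
time_s: 11.22
eef_pos: [0.4209, 0.278, 0.0397]
ee_rot: [0.996, 0.09, 0.001, -0.001]
contact_force: [-0.5, 1.5, -0.8]
gripper_width: 0.402
grip_force: 60.2
```

```bash
python3 - <<'E'
from h import *
print(arm.observe()['contact_force']);plan([.4205,.2766,.0345],.177+np.pi/2)
E
```

```text
[-0.50855947  1.51866277 -0.79150535]
shift [-0.0007  0.0013  0.0052] turn 0.003 j6 0.86 t 11.22
```

>>> {"op": "apply_moves", "data": {"increments": [[[-0.0007,0.0012,0.002,0.003,25],[-0.0007,0.0012,0.004,0.003,25],[-0.0007,0.0012,0.0045,0.003,25],[-0.0007,0.0012,0.0045,0.003,25]]]}}

```text
time_s: 11.55
eef_pos: [0.4198, 0.2761, 0.0345]
ee_rot: [0.996, 0.088, 0.0, -0.0]
contact_force: [-1.1, -0.6, 3.6]
gripper_width: 0.403
grip_force: 60.9
```

```bash
python3 - <<'E'
from h import *
print(arm.observe()['contact_force']);plan([.4205,.2766,.0345],.177+np.pi/2)
E
```

```text
[-1.05544852 -0.60502341  3.55297772]
shift [ 0.0008 -0.0003 -0.    ] turn -0.0 j6 0.85 t 11.55
```

>>> {"op": "apply_moves", "data": {"increments": [[[0,0,0,0,60],[0,0,0,0,70],[0,0,-0.005,0,80],[0,0,-0.03,0,90],[0,0,-0.065,0,100]]]}}

```text
time_s: 11.97
eef_pos: [0.4181, 0.2743, 0.0972]
ee_rot: [0.996, 0.088, -0.003, 0.002]
contact_force: [0.2, 1.0, 0.2]
gripper_width: 0.996
grip_force: 0.0
```

>>> {"op": "apply_moves", "data": {"increments": [[[0,0,-0.04,0,100],[0,0,-0.08,0,100],[0,0.03,-0.1,0,100],[0,0.06,-0.1,0,100],[0.004,0.1,-0.1,0,100]]]}}

```text
time_s: 12.38
eef_pos: [0.4416, 0.1787, 0.201]
ee_rot: [0.996, 0.09, 0.002, -0.001]
contact_force: [0.3, -0.2, -1.4]
gripper_width: 0.998
grip_force: 0.0
```

>>> {"op": "apply_moves", "data": {"increments": [[[0.002,0.03,0,0,100],[0.0046,0.063,0,0,100],[0.0046,0.063,0,0,100],[0.0046,0.063,0,0,100],[0.0046,0.063,0,0,100]]]}}

```text
time_s: 12.8
eef_pos: [0.4568, 0.117, 0.199]
ee_rot: [0.996, 0.088, 0.0, -0.0]
contact_force: [0.5, 0.4, -0.1]
gripper_width: 0.996
grip_force: 0.0
```

```bash
python3 - <<'E'
from h import *
print(arm.observe()['eef_pos'])
outline((.457,.117),z=.026,name='w7',rad=.05,hi=120)
dark((.457,.117),.026)
dark((.443,-.03),.026,rad=.03);outline((.443,-.03),z=.026,rad=.05,hi=120)
outline((.42,.277),z=.022,rad=.05,hi=120)
E
```

```text
[0.45681912 0.11697646 0.19900762]
rect 0.4552 0.1184 size 58.7 58.0 yaw 0.651
dark 0.4548 0.1179 size 16.2 15.3 yaw 2.546
dark 0.4406 -0.0309 size 16.4 15.1 yaw 1.749
rect 0.4417 -0.0271 size 60.8 54.2 yaw 1.3
rect 0.4227 0.2721 size 93.2 44.4 yaw 0.177
```

View pics/w7.png

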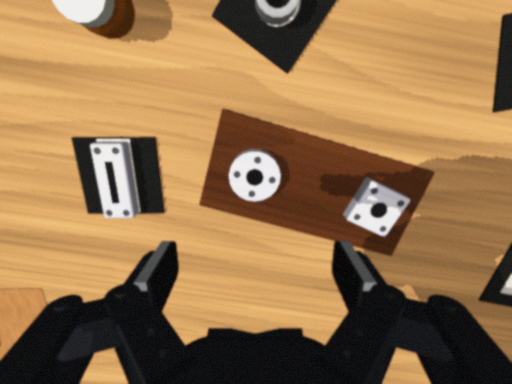

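The bar lies on its mat at (178,115), the disc's hole is at (177,255) and the square is at (207,378). Grasping the disc now.

>>> {"op": "apply_moves", "data": {"increments": [[[-0.0018,-0.0012,0.04,0,100],[-0.0018,-0.0012,0.08,0,100],[-0.0018,-0.0012,0.115,0,100],[-0.0018,-0.0012,0.14,0,100],[-0.0018,-0.0012,0.153,0,100]]]}}

```text
time_s: 13.47
eef_pos: [0.4527, 0.1173, 0.0425]
ee_rot: [0.996, 0.089, -0.003, 0.001]
contact_force: [0.1, -0.0, 0.0]
gripper_width: 0.999
grip_force: 0.0
```

>>> {"op": "apply_moves", "data": {"increments": [[[0,0,0.006,0,100],[0,0,0.011,0,100],[0,0,0.011,0,80],[0,0,0.011,0,60],[0,0,0.011,0,50]]]}}

```text
time_s: 13.88
eef_pos: [0.4559, 0.1184, 0.0365]
ee_rot: [0.996, 0.089, 0.001, -0.0]
contact_force: [-0.7, 0.3, 2.8]
gripper_width: 0.64
grip_force: 62.6
```

>>> {"op": "apply_moves", "data": {"increments": [[[0,0,0,0,45],[0,0,0,0,45],[0,0,0,0,45],[0,0,0,0,45]]]}}

```text
time_s: 14.22
eef_pos: [0.4558, 0.1184, 0.0365]
ee_rot: [0.996, 0.089, 0.002, -0.001]
contact_force: [-1.2, 0.9, 6.1]
gripper_width: 0.642
grip_force: 62.8
```

>>> {"op": "apply_moves", "data": {"increments": [[[0,0,-0.012,0,45],[0,0,-0.04,0,45],[0,0,-0.08,0,45],[0,0,-0.12,0,45],[0.01,0.03,-0.15,0,45]]]}}

```text
time_s: 14.63
eef_pos: [0.4693, 0.0937, 0.188]
ee_rot: [0.996, 0.09, 0.003, -0.001]
contact_force: [2.5, 1.6, -1.3]
gripper_width: 0.635
grip_force: 63.8
```

>>> {"op": "apply_moves", "data": {"increments": [[[0.01,0.037,0,0,45],[0.021,0.074,0,0,45],[0.032,0.111,0,0,45],[0.043,0.148,0,0,45],[0.053,0.185,0,0,45]]]}}

```text
time_s: 15.05
eef_pos: [0.5545, -0.0833, 0.1843]
ee_rot: [0.996, 0.088, 0.001, -0.0]
contact_force: [0.0, 0.9, -1.2]
gripper_width: 0.636
grip_force: 63.8
```

>>> {"op": "apply_moves", "data": {"increments": [[[0.01,0.035,0,0,45],[0.022,0.07,0,0,45],[0.022,0.078,0,0,45],[0.022,0.078,0,0,45],[0.022,0.078,0,0,45]]]}}

```text
time_s: 15.47
eef_pos: [0.5891, -0.1547, 0.1835]
ee_rot: [0.996, 0.088, -0.0, -0.0]
contact_force: [-0.7, 0.9, -2.1]
gripper_width: 0.638
grip_force: 63.9
```

```bash
python3 - <<'E'
from h import *
s=arm.observe();R=Ro.from_quat(s['ee_rot']).as_matrix();c=eyes.camera_info('wrist')
im=outline((.631,-.156),z=.004,name='w8',rad=.05,hi=120)
print(s['eef_pos'],s['gripper_width'])
zt=s['eef_pos'][2]-.0105
cs,_=cv2.findContours((im.max(2)<70).astype(np.uint8),cv2.RETR_EXTERNAL,cv2.CHAIN_APPROX_NONE)
for k in cs:
    if cv2.contourArea(k)<25: continue
    w=np.array([R.T@(toworld('wrist',p[0][1],p[0][0],zt,c)-s['eef_pos']) for p in k])[:,:2]
    r=cv2.minAreaRect((w*1000).astype(np.float32))
    if np.hypot(*r[0])<25: print('tool-frame',np.round(r[0],1),np.round(r[1],1))
E
```

```text
rect 0.6295 -0.1608 size 60.1 59.6 yaw 1.745
[ 0.58911595 -0.15473804  0.1834656 ] 0.6380528406850752
tool-frame [-3.6 18.7] [6.1 5.9]
tool-frame [  2.8 -20.3] [5.6 6. ]
tool-frame [-0.4 -0.8] [18.  18.2]
tool-frame [19.2  3.1] [5.2 5.7]
```

View pics/w8.png

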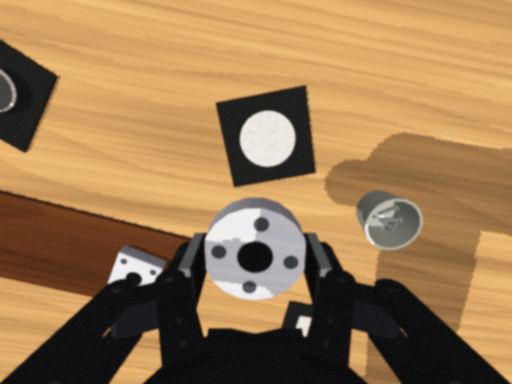

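The disc mat's outline is fully visible at (138,267) and the disc is held level, with the cup clear to the right. Lowering the disc.

>>> {"op": "apply_moves", "data": {"increments": [[[0.025,0.008,0.02,0,45],[0.0391,0.0134,0.05,0,45],[0.0391,0.0134,0.085,0,45],[0.0391,0.0134,0.115,0,45],[0.0391,0.0134,0.135,0,45]]]}}

```text
time_s: 15.93
eef_pos: [0.6284, -0.1588, 0.0454]
ee_rot: [0.996, 0.089, -0.002, -0.001]
contact_force: [-0.4, -0.4, -2.0]
gripper_width: 0.641
grip_force: 63.9
```

>>> {"op": "apply_moves", "data": {"increments": [[[0,0,0.006,0,45],[0,0,0.01,0,45],[0,0,0.013,0,45],[0,0,0.013,0,45],[0,0,0.013,0,45]]]}}

```text
time_s: 16.35
eef_pos: [0.6312, -0.1606, 0.0373]
ee_rot: [0.996, 0.088, 0.001, 0.0]
contact_force: [0.1, -0.8, -1.2]
gripper_width: 0.634
grip_force: 63.9
```

```bash
python3 - <<'E'
from h import *
print(arm.observe()['contact_force']);plan([.6299,-.1611,.0325])
E
```

```text
[ 0.1307905  -0.79897753 -1.1644503 ]
shift [-0.0013  0.0002  0.0048] turn 0 j6 1.76 t 16.35
```

>>> {"op": "apply_moves", "data": {"increments": [[[-0.0012,0.0002,0.002,0,45],[-0.0012,0.0002,0.004,0,45],[-0.0012,0.0002,0.0045,0,45],[-0.0012,0.0002,0.0045,0,45],[-0.0012,0.0002,0.0045,0,45]]]}}

```text
time_s: 16.77
eef_pos: [0.6296, -0.1613, 0.0326]
ee_rot: [0.996, 0.088, 0.001, 0.0]
contact_force: [-2.0, 1.1, 4.8]
gripper_width: 0.636
grip_force: 64.8
```

>>> {"op": "apply_moves", "data": {"increments": [[[0,0,0,0,80],[0,0,0,0,90],[0,0,-0.008,0,100],[0,0,-0.035,0,100],[0,0,-0.07,0,100]]]}}

```text
time_s: 17.18
eef_pos: [0.6271, -0.161, 0.0992]
ee_rot: [0.996, 0.088, -0.003, -0.001]
contact_force: [0.5, 0.0, 0.1]
gripper_width: 1.002
grip_force: 0.0
```

>>> {"op": "apply_moves", "data": {"increments": [[[0,0,-0.04,0,100],[0,0,-0.08,0,100],[-0.02,-0.02,-0.1,0,100],[-0.045,-0.045,-0.1,0,100],[-0.073,-0.071,-0.1,0,100]]]}}

```text
time_s: 17.6
eef_pos: [0.545, -0.1039, 0.2029]
ee_rot: [0.996, 0.088, 0.002, 0.0]
contact_force: [0.2, 1.4, -0.6]
gripper_width: 1.001
grip_force: 0.0
```

>>> {"op": "apply_moves", "data": {"increments": [[[-0.028,-0.028,0,0,100],[-0.056,-0.056,0,0,100],[-0.08,-0.08,0,0,100],[-0.0915,-0.09,0,0,100],[-0.0915,-0.09,0,0,100]]]}}

```text
time_s: 18.02
eef_pos: [0.4365, -0.0305, 0.2022]
ee_rot: [0.996, 0.089, 0.001, -0.0]
contact_force: [1.2, -0.5, 0.3]
gripper_width: 1.003
grip_force: 0.0
```

>>> {"op": "apply_moves", "data": {"increments": [[[0,0,0,0,100],[0,0,0,0,100],[0,0,0,0,100]]]}}

```text
time_s: 18.27
eef_pos: [0.4395, -0.0319, 0.201]
ee_rot: [0.996, 0.088, 0.0, 0.0]
contact_force: [0.1, -0.1, 0.3]
gripper_width: 1.001
grip_force: 0.0
```

```bash
python3 - <<'E'
from h import *
s=arm.observe();print(s['eef_pos'])
im=outline((.441,-.03),z=.026,name='w9',rad=.05,hi=150)
dark((.441,-.03),.026,rad=.04,minA=8,thr=110)
dark((.6295,-.1608),.022,rad=.03)
E
```

```text
[ 0.43947233 -0.03190548  0.20103696]
rect 0.4412 -0.031 size 53.8 53.7 yaw 1.303
dark 0.6257 -0.1607 size 17.1 12.0 yaw 1.739
dark 0.6094 -0.156 size 88.9 60.1 yaw 1.928
```

View pics/w9.png

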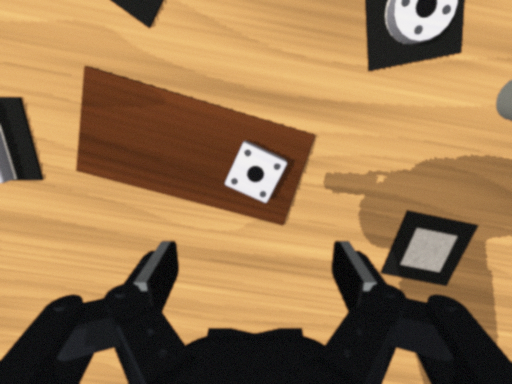

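The square is at (173,256) on the board with yaw -0.268. The disc is on its mat at (10,423) and the square mat is at (250,430).

>>> {"op": "apply_moves", "data": {"increments": [[[0.0018,-0.0006,0.03,0.115,100],[0.0018,-0.0006,0.06,0.23,100],[0.0018,-0.0006,0.09,0.345,100],[0.0018,-0.0006,0.12,0.443,100],[0.0018,-0.0006,0.14,0.443,100]]]}}

```text
time_s: 18.83
eef_pos: [0.4393, -0.0312, 0.0582]
ee_rot: [0.991, -0.136, -0.002, 0.0]
contact_force: [0.5, 0.6, -0.5]
gripper_width: 1.001
grip_force: 0.0
```

>>> {"op": "apply_moves", "data": {"increments": [[[0,0,0.01,0,100],[0,0,0.018,0,100],[0,0,0.024,0,100],[0,0,0.024,0,100],[0,0,0.024,0,100]]]}}

```text
time_s: 19.25
eef_pos: [0.4409, -0.0307, 0.0373]
ee_rot: [0.991, -0.133, 0.0, 0.0]
contact_force: [0.3, -0.6, 0.4]
gripper_width: 0.999
grip_force: 0.0
```

```bash
python3 - <<'E'
from h import *
plan([.4412,-.031,.036],-.268,np.pi/2); print(arm.observe()['contact_force'])
E
```

```text
shift [0.0003 0.0002 0.0013] turn 0.002 j6 1.02 t 19.25
[ 0.3038351  -0.61346474  0.38129416]
```

>>> {"op": "apply_moves", "data": {"increments": [[[0,0,0.001,0,70],[0,0,0.001,0,50],[0,0,0.001,0,45],[0,0,0.001,0,45],[0,0,0.001,0,45]]]}}

```text
time_s: 19.67
eef_pos: [0.4411, -0.0306, 0.037]
ee_rot: [0.991, -0.132, 0.001, -0.0]
contact_force: [-1.1, 0.3, 5.5]
gripper_width: 0.611
grip_force: 63.4
```

>>> {"op": "apply_moves", "data": {"increments": [[[0,0,0,0,45],[0,0,0,0,45],[0,0,0,0,45]]]}}

```text
time_s: 19.92
eef_pos: [0.4411, -0.0306, 0.037]
ee_rot: [0.991, -0.133, 0.001, -0.0]
contact_force: [-1.9, 0.5, 5.1]
gripper_width: 0.614
grip_force: 63.4
```

>>> {"op": "apply_moves", "data": {"increments": [[[0,0,-0.012,0,45],[0,0,-0.04,0,45],[0,0,-0.08,0,45],[0,0,-0.12,0,45],[-0.005,0.025,-0.15,0,45]]]}}

```text
time_s: 20.33
eef_pos: [0.431, -0.0521, 0.1895]
ee_rot: [0.991, -0.131, 0.002, -0.001]
contact_force: [1.5, -0.3, -0.5]
gripper_width: 0.614
grip_force: 63.2
```

>>> {"op": "apply_moves", "data": {"increments": [[[-0.008,0.038,0,0,45],[-0.015,0.076,0,0,45],[-0.022,0.114,0,0,45],[-0.029,0.152,0,0,45],[-0.036,0.19,0,0,45]]]}}

```text
time_s: 20.75
eef_pos: [0.343, -0.2285, 0.1863]
ee_rot: [0.991, -0.132, 0.001, -0.0]
contact_force: [1.8, -0.3, -1.3]
gripper_width: 0.616
grip_force: 63.2
```

>>> {"op": "apply_moves", "data": {"increments": [[[-0.003,0.025,0,0,45],[-0.006,0.04,0,0,45],[-0.006,0.04,0,0,45],[-0.006,0.04,0,0,45],[-0.006,0.04,0,0,45]]]}}

```text
time_s: 21.17
eef_pos: [0.328, -0.264, 0.186]
ee_rot: [0.991, -0.133, 0.0, -0.0]
contact_force: [0.5, 0.2, -1.9]
gripper_width: 0.612
grip_force: 63.2
```

```bash
python3 - <<'E'
from h import *
s=arm.observe();R=Ro.from_quat(s['ee_rot']).as_matrix();c=eyes.camera_info('wrist')
im=outline((.367,-.276),z=.004,name='w10',rad=.05,hi=120)
print(s['eef_pos'],s['gripper_width'])
zt=s['eef_pos'][2]-.0105
cs,_=cv2.findContours((im.max(2)<70).astype(np.uint8),cv2.RETR_EXTERNAL,cv2.CHAIN_APPROX_NONE)
for k in cs:
    if cv2.contourArea(k)<25: continue
    w=np.array([R.T@(toworld('wrist',p[0][1],p[0][0],zt,c)-s['eef_pos']) for p in k])[:,:2]
    r=cv2.minAreaRect((w*1000).astype(np.float32))
    if np.hypot(*r[0])<35: print('tool-frame',np.round(r[0],1),np.round(r[1],1))
E
```

```text
rect 0.3711 -0.277 size 56.9 56.9 yaw 3.105
[ 0.32799998 -0.26399894  0.18595681] 0.6124676881812556
tool-frame [ 0.9 -0.5] [18.5 18.4]
tool-frame [18.7 17.5] [6.3 6.4]
tool-frame [ 18.6 -18.1] [6.3 6.4]
```

>>> {"op": "apply_moves", "data": {"increments": [[[0.02,0.001,0.015,-0.115,45],[0.0442,0.0018,0.04,-0.231,45],[0.0442,0.0018,0.075,-0.231,45],[0.0442,0.0018,0.11,-0.231,45],[0.0442,0.0018,0.135,-0.231,45]]]}}

```text
time_s: 21.63
eef_pos: [0.3697, -0.2762, 0.0483]
ee_rot: [1.0, -0.017, -0.001, -0.001]
contact_force: [0.4, 0.7, -1.7]
gripper_width: 0.611
grip_force: 63.2
```

>>> {"op": "apply_moves", "data": {"increments": [[[0,0,0.006,0,45],[0,0,0.01,0,45],[0,0,0.014,0,45],[0,0,0.014,0,45],[0,0,0.014,0,45]]]}}

```text
time_s: 22.05
eef_pos: [0.3713, -0.278, 0.0383]
ee_rot: [1.0, -0.017, 0.001, 0.001]
contact_force: [-0.4, 0.4, -0.5]
gripper_width: 0.615
grip_force: 63.3
```

```bash
python3 - <<'E'
from h import *
print(arm.observe()['contact_force']);plan([.3702,-.2774,.033],-.036,np.pi/2)
E
```

```text
[-0.37529134  0.36102554 -0.51197704]
shift [-0.0011 -0.0005  0.0053] turn 0.001 j6 1.84 t 22.05
```

>>> {"op": "apply_moves", "data": {"increments": [[[-0.001,-0.0004,0.002,0,45],[-0.001,-0.0004,0.004,0,45],[-0.001,-0.0004,0.005,0,45],[-0.001,-0.0004,0.005,0,45],[-0.001,-0.0004,0.005,0,45]]]}}

```text
time_s: 22.47
eef_pos: [0.3695, -0.2774, 0.033]
ee_rot: [1.0, -0.018, 0.001, 0.0]
contact_force: [-1.8, 3.0, 7.7]
gripper_width: 0.611
grip_force: 64.2
```

>>> {"op": "apply_moves", "data": {"increments": [[[0,0,0,0,80],[0,0,0,0,90],[0,0,-0.008,0,100],[0,0,-0.035,0,100],[0,0,-0.07,0,100]]]}}

```text
time_s: 22.88
eef_pos: [0.3674, -0.2766, 0.1012]
ee_rot: [1.0, -0.018, -0.003, -0.001]
contact_force: [1.5, -2.1, 0.2]
gripper_width: 0.996
grip_force: 0.0
```

>>> {"op": "apply_moves", "data": {"increments": [[[0,0,-0.04,0,100],[0,0,-0.08,0,100],[0,0,-0.1,0,100],[0,0,-0.1,0,100],[0,0,-0.1,0,100]]]}}

```text
time_s: 23.3
eef_pos: [0.3698, -0.2775, 0.2038]
ee_rot: [1.0, -0.018, 0.002, 0.001]
contact_force: [-0.5, -0.2, -0.6]
gripper_width: 1.002
grip_force: 0.0
```

```bash
python3 - <<'E'
from h import *
s=arm.observe();print(s['eef_pos'],s['joint_pos'][5])
outline((.3711,-.277),z=.022,name='w11',rad=.03,hi=150)
dark((.3711,-.277),.022,rad=.02)
print('top')
snap('top','top1')
for n,p,z in [('collar',(.6308,.1261),.032),('bar',(.4196,.277),.022),('disc',(.6295,-.1608),.022),('sq',(.3711,-.277),.022)]:
    print(n,topix('top',[*p,z]).round(1)); outline(p,'top',z,minA=40,rad=.03,hi=110)
for k in ['jar','screw_cup']:
    for d in eyes.mark_of(k,'top')[:1]: print(k,d['score'],toworld('top',*d['centre'],0))
E
```

```text
[ 0.36978601 -0.27750552  0.20379512] 1.838652373335094
rect 0.3704 -0.2765 size 52.6 50.9 yaw 1.535
dark 0.3763 -0.2774 size 88.3 87.1 yaw 1.534
top
collar [209.4 146.3]
rect 0.6302 0.1271 size 37.8 35.9 yaw 1.556
bar [152.8 226. ]
rect 0.4188 0.2758 size 91.1 37.2 yaw 0.15
disc [315.1 146.2]
rect 0.6274 -0.1592 size 57.5 56.2 yaw 1.537
sq [362.3 240.8]
jar 0.8 [0.58718305 0.28750184 0.        ]
screw_cup 0.74 [ 0.56768959 -0.30237319  0.        ]
```

Square is placed. I'll make a quick check tour over the other three.

>>> {"op": "apply_moves", "data": {"increments": [[[0.034,-0.02,0,0,100],[0.068,-0.04,0,0,100],[0.102,-0.06,0,0,100],[0.136,-0.08,0,0,100],[0.17,-0.1,0,0,100]]]}}

```text
time_s: 24.17
eef_pos: [0.544, -0.1822, 0.2018]
ee_rot: [1.0, -0.018, -0.0, 0.0]
contact_force: [1.2, -1.1, 0.2]
gripper_width: 0.996
grip_force: 0.0
```

>>> {"op": "apply_moves", "data": {"increments": [[[0.034,-0.02,0,0,100],[0.046,-0.025,0,0,100],[0.046,-0.025,0,0,100],[0.046,-0.025,0,0,100],[0.046,-0.025,0,0,100]]]}}

```text
time_s: 24.58
eef_pos: [0.589, -0.1602, 0.2017]
ee_rot: [1.0, -0.018, -0.0, 0.0]
contact_force: [-0.3, 0.3, 0.6]
gripper_width: 0.999
grip_force: 0.0
```

```bash
python3 - <<'E'
from h import *
outline((.6295,-.1608),z=.022,rad=.03,hi=120)
dark((.6295,-.1608),.004,rad=.03)
dark((.6295,-.1608),.022,rad=.03)
E
```

```text
rect 0.63 -0.1603 size 59.7 58.5 yaw 0.767
dark 0.63 -0.1607 size 93.3 92.7 yaw 1.928
dark 0.6323 -0.1608 size 88.0 87.5 yaw 1.927
```

>>> {"op": "apply_moves", "data": {"increments": [[[0,-0.04,0,0,100],[0,-0.08,0,0,100],[-0.003,-0.12,0,0,100],[-0.004,-0.16,0,0,100],[-0.005,-0.2,0,0,100]]]}}

```text
time_s: 25.15
eef_pos: [0.5908, 0.0411, 0.2027]
ee_rot: [1.0, -0.018, 0.0, -0.0]
contact_force: [1.5, 0.1, -0.5]
gripper_width: 1.001
grip_force: 0.0
```

>>> {"op": "apply_moves", "data": {"increments": [[[-0.002,-0.04,0,0,100],[-0.005,-0.085,0,0,100],[-0.005,-0.085,0,0,100],[-0.005,-0.085,0,0,100],[-0.005,-0.085,0,0,100]]]}}

```text
time_s: 25.57
eef_pos: [0.5893, 0.1247, 0.2023]
ee_rot: [1.0, -0.017, 0.0, 0.0]
contact_force: [0.4, -0.9, -0.7]
gripper_width: 0.999
grip_force: 0.0
```

```bash
python3 - <<'E'
from h import *
outline((.6308,.1261),z=.032,rad=.03,hi=120)
outline((.6308,.1261),z=.032,rad=.03,hi=90)
dark((.6308,.1261),.004,rad=.03)
print(arm.observe()['eef_pos'])
E
```

```text
rect 0.6318 0.1268 size 44.6 40.9 yaw 2.536
rect 0.632 0.1267 size 46.3 41.5 yaw 2.613
dark 0.6312 0.1258 size 93.1 92.9 yaw 1.15
[0.58957107 0.12361596 0.20225774]
```

>>> {"op": "apply_moves", "data": {"increments": [[[-0.033,-0.025,0,0,100],[-0.066,-0.05,0,0,100],[-0.099,-0.075,0,0,100],[-0.132,-0.1,0,0,100],[-0.165,-0.125,0,0,100]]]}}

```text
time_s: 26.13
eef_pos: [0.428, 0.2554, 0.2022]
ee_rot: [1.0, -0.019, 0.0, -0.0]
contact_force: [0.6, 1.1, 0.9]
gripper_width: 1.0
grip_force: 0.0
```

>>> {"op": "apply_moves", "data": {"increments": [[[-0.03,-0.013,0,0,100],[-0.03,-0.013,0,0,100],[-0.03,-0.013,0,0,100],[-0.03,-0.013,0,0,100]]]}}

```text
time_s: 26.47
eef_pos: [0.4001, 0.2693, 0.2023]
ee_rot: [1.0, -0.018, 0.0, -0.0]
contact_force: [-0.3, -1.0, 0.0]
gripper_width: 0.999
grip_force: 0.0
```

```bash
python3 - <<'E'
from h import *
outline((.4196,.277),z=.022,rad=.03,hi=130)
dark((.4196,.277),.022,rad=.04)
dark((.4196,.277),.004,rad=.04)
print(arm.observe()['eef_pos'])
E
```

```text
rect 0.4205 0.2766 size 92.0 36.3 yaw 0.173
dark 0.4183 0.2766 size 46.5 6.2 yaw 0.178
dark 0.4179 0.3078 size 87.2 24.3 yaw 0.171
dark 0.429 0.2457 size 87.4 26.0 yaw 0.175
dark 0.4144 0.2772 size 49.6 6.5 yaw 0.183
dark 0.414 0.3101 size 92.5 25.7 yaw 0.177
dark 0.4259 0.2444 size 92.7 27.4 yaw 0.179
[0.40047249 0.2691045  0.20183433]
```

```bash
python3 -c "
from h import *
print(arm.job_done())"
```

```text
the job is handed in; nothing more can be done
None
```

The pile is apart and all four parts lie flat on their own mats, each centred on its outline to about 1 to 2 mm by the final camera check; the jar and the cup were not touched, and the job was handed in at about 27 s of the 90 s.

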